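# Count two colonies with the tally counter

## Robot

A 7-joint arm with a two-finger parallel gripper is mounted at the origin on a cart in front of the work surface, level with it; the furniture and walls round the work are solid. World frame = base frame: x ahead of the robot, y to its left, z up, the work surface at z = 0. Lengths are in mm, angles in degrees, forces in N, time in s.
With the tool pointing down it reaches from about 425 to 950 mm from the base axis. Payload 4.7 kg.
Tool frame: the origin (TCP) lies midway between the tips of the shut fingers; the grasp point (between the pads) lies manip.pinch_z behind it (manip.pinch_z is the distance from the TCP to the grasp point, in mm); z points along the fingers, y is the line along which they close (so a half turn about z gives the same grasp; the last joint's range is limited). The gripper opens to 85 mm and grips with 20 to 120 N. Pads are 22 mm wide; open, the fingers measure 114 mm over their backs; the gripper's body (76 mm by 85 mm) begins 54 mm behind the grasp point. The pads swing forward as they close: fully open they stand 13 mm farther back than shut.
Start: joints at [-71.213, 26.849, -2.785, 87.806, 1.381, 65.374, -4.715], TCP at [235.723, 632.521, 231.335] pointing down, gripper open.
Joint ranges: [-148.3, 148.3], [-19.14, 114.17], [-79.39, 73.82], [5.75, 140.21], [-59.74, 239.74], [12.07, 113.84], [-152.46, 152.46]. Speed limits (degrees/s): [147.25, 147.25, 180, 180, 180, 180, 180].

## Interface

Orientations are given as a 3x3 rotation matrix whose columns are the frame's x, y, z axes.
In Python, from cell import manip gives the robot as it stands.
- The arm moves only by the shell command python3 inch.py 'ROWS' [OPENING]. ROWS is rows parted by semicolons, their numbers by spaces, 1 to 8 of them, each of 6 numbers: dx, dy, dz in mm, then a rotation vector rx, ry, rz in degrees; each row shifts and turns the commanded pose from where the row before left it, along the tool's axes as they then stand; what a row does not reach is not made up. A row lasts 1/12 s, in which the tool goes at most 41.7 mm and 7.16 degrees, less where a joint would pass 70% of its speed; a pose out of reach is approached as far as the arm can. OPENING is the opening from 0.0 (shut) to 1.0 (fully open), set as the command begins (- or left out keeps the last). The fingers move at their own pace and stop on an object; the grip force is fixed at half the most. Time passes only in rows, so rows that do not move let the fingers close. It prints the time, the measured TCP pose, the force, the opening and the grip force at its end.
- manip.observe(): the state, without advancing time (a new reading comes with each control period).
- manip.camera(name): name is "scene" or "top"; returns the picture (420x560x3 uint8, blue, green, red); there is no depth.
- manip.camera_model(name): a dict with "fov_y" (degrees; the focal length in pixels is half the picture's height over the tangent of half this angle, whatever the lens; pixels are square), "cx", "cy" (the principal point, pixels), "cam_to_world" (4x4, takes a point from camera to world coordinates). Camera axes: x right, y up, looking along -z (the intrinsics and any distortion apply to the point x, -y, -z); pixel columns grow to the right and rows downward; lengths in mm; the calibration is good to about 2 mm. A picture is of the moment at which its call begins. camera_model takes no time and is no camera call.
- manip.hand_in(): hands the job in; it is judged then, once.
The state is a dict: "t": time; "joints": joint angles; "joint_vel": joint speeds; "joint_torque": joint torques, N m; "tcp_pos": TCP position; "eef_rot": TCP orientation; "contact_force": force on the tool from outside, world axes, zero at the start; "ft_torque": the same for the moment, N m; "width": opening from 0.0 (shut) to 1.0 (fully open); "grip_force": force on a finger pad.
Only numpy, scipy, OpenCV 4.12 (cv2) and the standard library are available. Lean on these libraries where they do the work, as an engineer would, in place of code of your own. Each camera call takes 0.05 s, during which the arm holds its last target. There are 200 camera calls.

## Task

Count the two colonies that have grown on one of the two open culture dishes, ignoring the pinhead specks. Point straight down at the larger colony, fingertips right over it and 1 to 4 cm above it, and hold still there for two seconds; then click it up by pressing the lever on top of the tally counter right down and letting it spring back; then point at the smaller colony in the same way and click again. Touch neither dish, grasp or shift nothing, and finish clear of everything with the lever up.

Things in the scene. Friction and masses are not known exactly. Their poses are not given: they have to be found in the camera images.
- dish: open round culture dish, 90 mm across, clear wall 15 mm high, with tan agar up to 6 mm above its underside; loose, stands on the desk; the only one with colonies. Origin at the centre of its underside, z up; yaw is arbitrary.
- large_colony (a point): top of the larger colony, a low round cream dome, 14 mm across, on the agar of the dish, at [0.017, 0.014, 0.0086] m in the dish's frame. The rim of the dish is 6 mm higher.
- small_colony (a point): top of the smaller colony, the same kind of cream dome, 9 mm across, at [-0.016, -0.015, 0.008] m in the dish's frame, 44 mm from the larger one. The other specks on the agar are 2 mm or less.
- blank_dish: the same kind of dish with bare agar (the sterile control); loose. Origin at the centre of its underside.
- counter_stand: weighted grey bench stand, base 74 (x) x 70 (y) x 14 mm, 0.75 kg, loose on rubber feet, with a hand tally counter clipped upright on it, dial to the stand's -x side. Origin at the centre of the base's underside, z up. The drum of the counter (44 mm) ends 78 mm above the desk, and the back plate behind it 75 mm.
- lever_top (a point): middle of the upper face of the counter's lever, which stands up out of the drum: face 8 mm (stand's x) x 16 mm (stand's y), 90 mm above the desk at rest, the highest point of the counter; at [-0.002, 0.006, 0.090] m in the stand's frame.
- tally_lever (a joint): travel of the counter's lever in m, straight down: 0 = up at rest, 0.004 = fully down on its stop; its spring needs 8 N to be held fully down and brings it back up.
- marker: marker pen lying on the desk, 128 mm long, 17 mm thick, a bystander; origin at the centre of its underside.
- bottle: small brown bottle, 27 mm across, 71 mm high, standing, a bystander; origin at the centre of its underside.
- glass_beaker: small clear beaker, 44 mm across, 59 mm high, standing, a bystander; origin at the centre of its underside.

How it is judged (in metres and radians):
On the way, in this order (a step that is already met when the one before it is completed fails the run):
1. fingertips held just above the larger colony for 1.5 s (horizontal distance between the grasp point and large_colony below 0.01 m and z of the grasp point in the frame of dish below 0.08 m and angle between the grasp point's own z axis and vertical above 2.79 rad), for 1.5 s.
2. counter lever pressed right down by the fingers (value of joint tally_lever above 0.0032 m and contact force between the fingers and counter_stand above 0.1 N), for 0.05 s.
3. lever up again and fingertips held just above the smaller colony for 1.5 s (value of joint tally_lever below 0.001 m and horizontal distance between the grasp point and small_colony below 0.01 m and z of the grasp point in the frame of dish below 0.08 m and angle between the grasp point's own z axis and vertical above 2.79 rad), for 1.5 s.
4. counter lever pressed right down by the fingers a second time (all of step 2), for 0.05 s.
At the end, for the whole second after the job is handed in: The lever is up (within 1 mm); both dishes stand within 5 mm, and the counter's stand, upright, and the three bystanders within 15 mm of where they were (value of joint tally_lever below 0.001 m and distance of each of dish, blank_dish from where it was at the start of the episode below 0.005 m and distance of each of counter_stand, marker, bottle, glass_beaker from where it was at the start of the episode below 0.015 m and angle between counter_stand's own z axis and vertical below 0.05 rad and linear speed of counter_stand below 0.02 m/s); the robot touches nothing.
It fails at once if a dish is touched (contact force between any of the arm, the fingers and dish above 0.3 N or contact force between any of the arm, the fingers and blank_dish above 0.3 N).
It fails at once if the counter is lifted, tipped or pushed away (height (world z) of counter_stand above 0.006 m or angle between counter_stand's own z axis and vertical above 0.15 rad or distance of counter_stand from where it was at the start of the episode above 0.015 m).
It fails at once if a bystander is shifted or lifted (distance of any of marker, bottle, glass_beaker from where it was at the start of the episode above 0.015 m).
It also fails if it takes over 51 s, if anything falls off the work surface, if the arm or the gripper's body presses on something with over 40 N, if the wrist force passes 120 N, or if a joint passes its speed limit or range.

## Working session

There is one attempt and no reset: what is moved stays moved. The work goes in short steps, Python scripts to look and compute and a shell command to move; the robot and the scene stay as the last step left them, time stands still between calls to the robot, and variables do not carry over. Pictures are saved under pics/ and viewed, at most 10 in all, crops included, and the job is handed in when it is done.

```bash
ls; mkdir -p pics; python3 - <<'E'
from cell import manip
import cv2
for n in("scene","top"):
    cv2.imwrite(f"pics/{n}0.png",manip.camera(n)); print(n,manip.camera_model(n))
print(manip.observe(),manip.pinch_z)
E
```

```text
cell.py
inch.py
pics
scene {'fov_y': 55.87987694128024, 'cx': 277.50516968289713, 'cy': 205.92341574873657, 'cam_to_world': array([[-7.72699481e-01,  4.92135639e-01, -4.00921470e-01,
         2.48971521e+02],
       [-6.34591444e-01, -5.83835669e-01,  5.06388794e-01,
         3.96488524e+02],
       [ 1.51397179e-02,  6.45707693e-01,  7.63434584e-01,
         7.33335712e+02],
       [ 0.00000000e+00,  0.00000000e+00,  0.00000000e+00,
         1.00000000e+00]])}
top {'fov_y': 46.105696073056194, 'cx': 283.8829358487853, 'cy': 210.6191937853708, 'cam_to_world': array([[-2.39295888e-02,  9.82810929e-01, -1.83057513e-01,
         3.61851954e+02],
       [-9.99713635e-01, -2.35522577e-02,  4.23539003e-03,
        -1.28858945e+01],
       [-1.48830108e-04,  1.83106443e-01,  9.83093082e-01,
         1.24740431e+03],
       [ 0.00000000e+00,  0.00000000e+00,  0.00000000e+00,
         1.00000000e+00]])}
{'t': 0.1, 'joints': array([-71.211157  ,  26.8912251 ,  -2.78252026,  87.86776767,
         1.38189305,  65.3754056 ,  -4.7167716 ]), 'joint_vel': array([ 0.09469181, -0.13305526,  0.06750077, -0.07059941, -0.04116107,
       -0.09529575,  0.09535783]), 'joint_torque': array([ 9.08690745e-04, -5.11517036e+01, -4.67669335e-02, -2.38391930e+01,
        1.09016325e-02,  4.34192101e-03,  7.02778976e-06]), 'tcp_pos': array([235.60344624, 631.97898587, 230.37688426]), 'eef_rot': array([[-9.37005038e-01,  3.49315447e-01, -5.26398757e-04],
       [ 3.49315831e-01,  9.37003538e-01, -1.67911164e-03],
       [-9.33021342e-05, -1.75721548e-03, -9.99998452e-01]]), 'contact_force': array([-0.10336249,  0.58095336, -0.19203558]), 'ft_torque': array([0.01058037, 0.02619803, 0.03792657]), 'grip_force': 0.0, 'width': 0.9986799517385321} 18.700000000000003
```

View pics/top0.png

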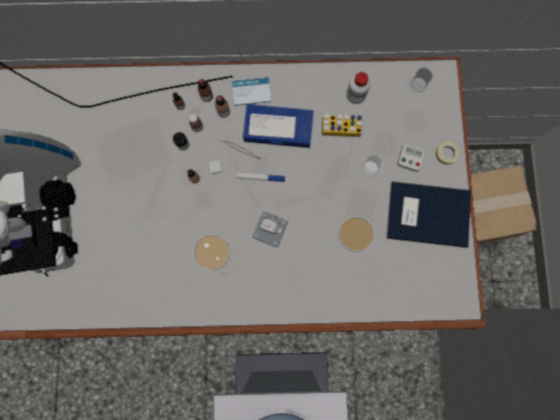

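View pics/scene0.png

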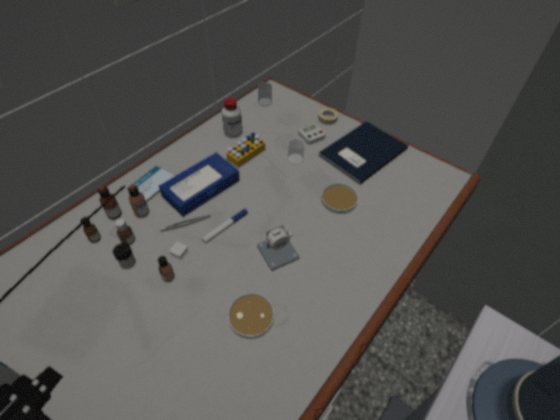

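The top view shows the colony dish at about (212,252), the counter at (270,229), the blank dish at (356,233) and the marker at (260,177). I'll enlarge the crops next.

```bash
python3 - <<'E'
import cv2,numpy as np
a=cv2.imread("pics/top0.png")[200:285,180:310]; b=cv2.imread("pics/scene0.png")[215:345,215:315]
a=cv2.resize(a,None,fx=6,fy=6,interpolation=cv2.INTER_CUBIC);a=cv2.convertScaleAbs(a,alpha=1.5)
cv2.imwrite("pics/a.png",a)
b=cv2.convertScaleAbs(cv2.resize(b,None,fx=4.5,fy=4.5,interpolation=cv2.INTER_CUBIC),alpha=1.5);cv2.imwrite("pics/b.png",b)
E
```

```text
(no output)
```

View pics/a.png

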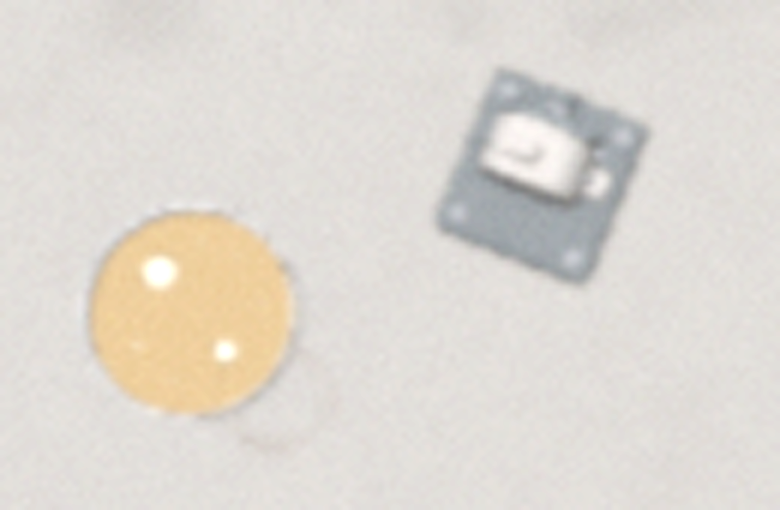

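View pics/b.png

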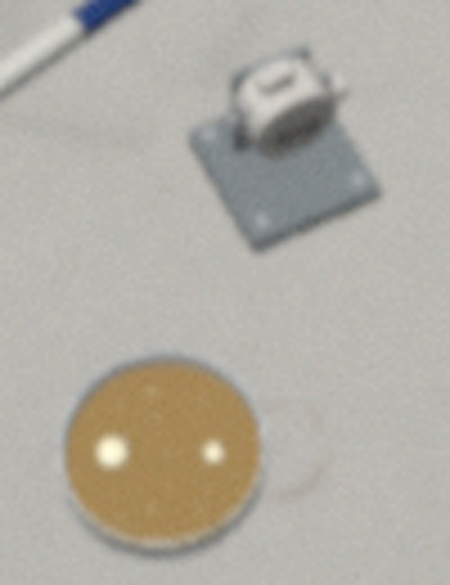

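Top crop: the large colony is at about (159,272), the small one at (225,350), and the lever face (outlined by shadow) near (522,150). Scene crop: the lever is near (278,82). I'll turn these into world points.

```bash
cat > h.py <<'E'
import cv2,numpy as np
from cell import manip
def ray(n,u,v):
    m=manip.camera_model(n);f=210/np.tan(np.radians(m['fov_y']/2));T=m['cam_to_world']
    d=T[:3,:3]@np.array([(u-m['cx'])/f,-(v-m['cy'])/f,-1]);return T[:3,3],d/np.linalg.norm(d)
def onz(n,u,v,z):
    o,d=ray(n,u,v);return o+d*(z-o[2])/d[2]
E
python3 - <<'E'
from h import *
np.set_printoptions(precision=1,suppress=True)
for n,(x0,x1,y0,y1) in dict(top=(190,235,232,275),scene=(222,282,288,342)).items():
    im=cv2.imread(f"pics/{n}0.png")[y0:y1,x0:x1]; hsv=cv2.cvtColor(im,cv2.COLOR_BGR2HSV)
    agar=((hsv[...,1]>85)).astype(np.uint8)
    c=max(cv2.findContours(agar,0,2)[0],key=cv2.contourArea); (ex,ey),ax,_=cv2.fitEllipse(c)
    print(n,"dish",ex+x0,ey+y0,ax,onz(n,ex+x0,ey+y0,6))
    dish=cv2.drawContours(np.zeros_like(agar),[cv2.convexHull(c)],-1,1,-1); dish=cv2.erode(dish,np.ones((5,5)))
    b=im[...,0].astype(float); med=np.median(b[dish>0]); w=np.clip(b-med-25,0,None)*dish
    k,l,st,_=cv2.connectedComponentsWithStats((w>0).astype(np.uint8))
    for i in range(1,k):
        ww=w*(l==i)
        if ww.sum()<60: continue
        yy,xx=np.indices(w.shape);u=(ww*xx).sum()/ww.sum()+x0;v=(ww*yy).sum()/ww.sum()+y0
        print("  col",st[i,4],ww.sum(),u,v,onz(n,u,v,8.3))
def A(u,v,s,x,y): return (u+.5)/s-.5+x,(v+.5)/s-.5+y
C=[onz("top",*A(u,v,6,180,200),14) for u,v in((500,68),(650,130),(585,285),(438,225))]
print(np.array(C),np.mean(C,0)); print([np.linalg.norm(C[i]-C[i-1]) for i in range(4)])
C2=[onz("scene",*A(u,v,4.5,215,215),14) for u,v in((190,132),(258,248),(380,190))]
print(np.array(C2),(C2[0]+C2[2])/2)
print("lever",onz("top",*A(522,150,6,180,200),90),onz("scene",*A(278,82,4.5,215,215),90))
E
```

```text
top dish 211.28415298461914 251.79668617248535 (28.967357635498047, 30.06723403930664) [491.9 167.2   6. ]
  col 23 652.0 206.08128834355827 244.88036809815952 [509.4 180.    8.3]
  col 9 213.0 217.0281690140845 258.00938967136153 [475.7 152.4   8.3]
scene dish 250.68637466430664 315.08619499206543 (37.34889221191406, 41.49175262451172) [494.1 163.1   6. ]
  col 44 1567.0 239.3088704530951 314.95149968091897 [510.4 177.7   8.3]
  col 21 525.0 261.9142857142857 315.0857142857143 [476.5 149.9   8.3]
[[592.   35.1  14. ]
 [563.9 -27.8  14. ]
 [498.9   1.1  14. ]
 [525.7  62.2  14. ]] [545.1  17.7  14. ]
[np.float64(71.68115773557976), np.float64(68.86643358773088), np.float64(71.0776153019496), np.float64(66.70650172258672)]
[[592.   33.3  14. ]
 [524.6  62.1  14. ]
 [500.4   0.2  14. ]] [546.2  16.7  14. ]
lever [544.6  24.   90. ] [543.5  26.   90. ]
```

```bash
cat >> h.py <<'E'
def go(x,y,z):
    s=manip.observe();R=s['eef_rot'];print(s['t'],"pos",s['tcp_pos'].round(1),"z",R[:,2].round(3),"tool d",(R.T@(np.array([x,y,z])-s['tcp_pos'])).round(1),"F",s['contact_force'].round(1),"w",s['width'])
E
python3 inch.py '-10 -8 0 0 0 0;-20 -16 0 0 0 0;-25 -20 0 0 0 0;-25 -20 0 0 0 0;-25 -20 0 0 0 0;-25 -20 0 0 0 0;-20 -16 0 0 0 0;-10 -8 0 0 0 0' 0
python3 -c "from h import *;go(509.9,178.9,120)"
```

```text
t: 0.77
tcp_pos: [343.8, 452.0, 231.3]
eef_rot: [[-0.935, 0.355, 0.001], [0.355, 0.935, -0.002], [-0.002, -0.002, -1.0]]
contact_force: [0.2, -0.1, -0.0]
width: -0.001
grip_force: 0.0
0.7667 pos [343.8 452.  231.3] z [ 0.001 -0.002 -1.   ] tool d [-251.9 -196.2  112. ] F [ 0.2 -0.1 -0. ] w -0.0005343740840585231
```

```bash

python3 inch.py '-15 -12 5 0 0 0;-28 -22 10 0 0 0;-30 -23 15 0 0 0;-30 -23 15 0 0 0;-30 -23 15 0 0 0;-30 -23 15 0 0 0;-28 -22 15 0 0 0;-25 -20 10 0 0 0'
python3 inch.py '-20 -16 6 0 0 0;-10 -8 4 0 0 0;-4 -3 0 0 0 0;0 0 0 0 0 0;0 0 0 0 0 0' | head -1
python3 -c "from h import *;go(509.9,178.9,38)"
```

```text
t: 1.43
tcp_pos: [484.9, 221.6, 130.0]
eef_rot: [[-0.937, 0.35, -0.001], [0.35, 0.937, -0.001], [0.001, -0.001, -1.0]]
contact_force: [1.1, 0.2, 0.1]
width: -0.0
grip_force: 0.0
t: 1.85
1.85 pos [506.8 187.9 121.5] z [-0.     0.001 -1.   ] tool d [-6.1 -7.4 83.5] F [ 0.1 -1.   0.7] w -7.072168403471237e-05
```

```bash

python3 inch.py '-3 -3 8 0 0 0;-3 -4 16 0 0 0;0 0 18 0 0 0;0 0 18 0 0 0;0 0 14 0 0 0;0 0 7 0 0 0;0 0 2 0 0 0;0 0 0 0 0 0' | head -2
python3 - <<'E'
from h import *
go(509.9,178.9,38)
cv2.imwrite("pics/s1.png",cv2.resize(manip.camera("scene")[250:370,180:330],None,fx=4,fy=4))
E
```

```text
t: 2.52
tcp_pos: [509.9, 178.7, 38.0]
2.5167 pos [509.9 178.7  38. ] z [-0.001  0.    -1.   ] tool d [0.1 0.2 0. ] F [ 0.7 -0.   0.3] w -0.0012241235281358512
```

View pics/s1.png

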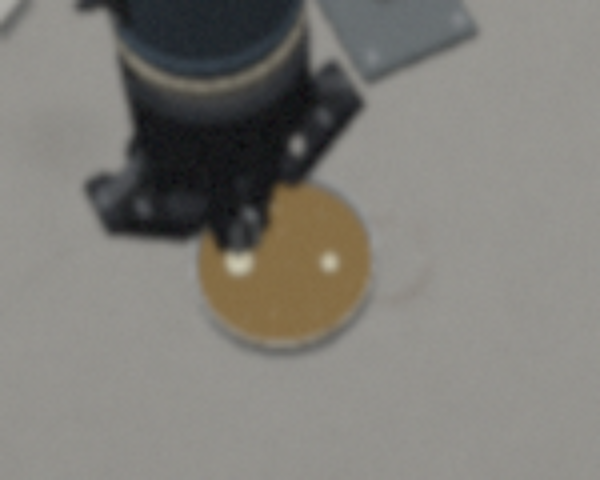

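The fingertips at crop (238,245) are right over the large colony at (238,262). I'll hold for 2.3 s and then rise.

```bash
H='0 0 0 0 0 0;0 0 0 0 0 0;0 0 0 0 0 0;0 0 0 0 0 0;0 0 0 0 0 0;0 0 0 0 0 0;0 0 0 0 0 0;0 0 0 0 0 0'; true
python3 inch.py '0 0 0 0 0 0;0 0 0 0 0 0;0 0 0 0 0 0;0 0 0 0 0 0;0 0 0 0 0 0;0 0 0 0 0 0;0 0 0 0 0 0;0 0 0 0 0 0' | head -2
python3 inch.py '0 0 0 0 0 0;0 0 0 0 0 0;0 0 0 0 0 0;0 0 0 0 0 0;0 0 0 0 0 0;0 0 0 0 0 0;0 0 0 0 0 0;0 0 0 0 0 0' | head -2
python3 inch.py '0 0 0 0 0 0;0 0 0 0 0 0;0 0 0 0 0 0;0 0 0 0 0 0;0 0 0 0 0 0;0 0 0 0 0 0;0 0 0 0 0 0;0 0 0 0 0 0' | head -2
python3 inch.py '0 0 0 0 0 0;0 0 0 0 0 0;0 0 0 0 0 0;0 0 0 0 0 0' | head -2
python3 inch.py '0 0 -8 0 0 0;0 0 -18 0 0 0;0 0 -20 0 0 0;0 0 -20 0 0 0;0 0 -18 0 0 0;0 0 -8 0 0 0;0 0 0 0 0 0' | head -2
python3 -c "from h import *;go(545.2,24.2,112)"
```

```text
t: 3.23
tcp_pos: [510.3, 178.0, 38.3]
t: 3.9
tcp_pos: [510.3, 178.0, 38.3]
t: 4.57
tcp_pos: [510.3, 178.0, 38.3]
t: 4.9
tcp_pos: [510.3, 178.1, 38.3]
t: 5.48
tcp_pos: [511.6, 178.5, 132.6]
5.4833 pos [511.6 178.5 132.6] z [ 0.004  0.002 -1.   ] tool d [ -85.3 -133.    20.4] F [ 0.1 -0.2 -0.1] w 5.752241116980942e-05
```

```bash

python3 inch.py '-6 -9 0 0 0 0;-13 -20 0 0 0 0;-16 -25 0 0 0 0;-16 -25 0 0 0 0;-16 -25 0 0 0 0;-12 -19 0 0 0 0;-6 -10 0 0 0 0;0 0 0 0 0 0' | head -2
python3 inch.py '0 0 5 0 0 0;0 0 10 0 0 0;0 0 5 0 0 0;0 0 0 0 0 0;0 0 0 0 0 0' | head -2
python3 - <<'E'
from h import *
go(545.2,24.2,96)
a=manip.camera("scene")[150:280,220:345];b=manip.camera("top")[150:280,200:325]
cv2.imwrite("pics/l1.png",cv2.convertScaleAbs(cv2.resize(np.hstack([a,b]),None,fx=3.2,fy=3.2,interpolation=cv2.INTER_CUBIC),alpha=1.5))
E
```

```text
t: 6.15
tcp_pos: [543.0, 19.7, 129.2]
t: 6.57
tcp_pos: [542.8, 24.9, 109.5]
6.5667 pos [542.8  24.9 109.5] z [-0.002  0.    -1.   ] tool d [-2.5  0.1 13.5] F [ 0.3  0.8 -0.9] w -0.00287924718929776
```

View pics/l1.png

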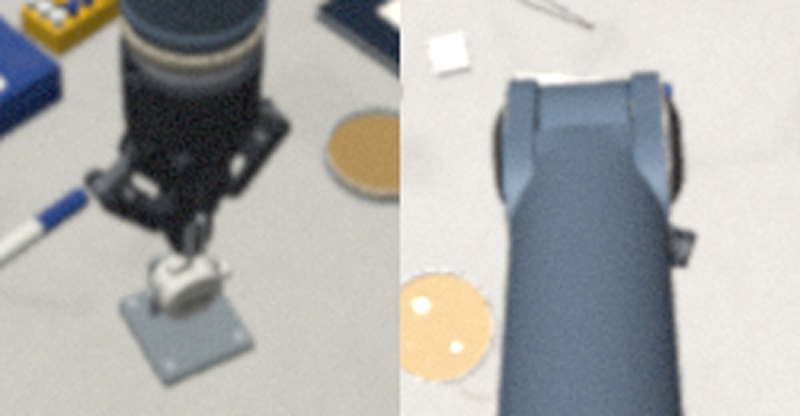

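In the left half, the fingertips at about (188,248) sit directly over the lever at (182,265). Next I descend and press.

```bash

python3 inch.py '-2 0 4 0 0 0;0 0 6 0 0 0;0 0 4 0 0 0;0 0 3 0 0 0;0 0 2 0 0 0;0 0 0 0 0 0;0 0 0 0 0 0'
python3 -c "from h import *;go(545.2,24.2,85)"
```

```text
t: 7.25
tcp_pos: [545.3, 23.0, 91.1]
eef_rot: [[-0.937, 0.349, -0.0], [0.349, 0.937, 0.0], [0.0, -0.0, -1.0]]
contact_force: [0.1, 0.8, -0.3]
width: -0.001
grip_force: 0.0
7.25 pos [545.3  23.   91.1] z [-0.  0. -1.] tool d [0.5 1.1 6.1] F [ 0.1  0.8 -0.3] w -0.0012097756715050082
```

```bash

for i in 1; do python3 inch.py '0 0 2 0 0 0;0 0 1 0 0 0;0 0 1 0 0 0;0 0 0 0 0 0;0 0 0 0 0 0' | sed -n 1,5p; done
```

```text
t: 7.67
tcp_pos: [545.8, 23.0, 87.8]
eef_rot: [[-0.937, 0.349, 0.001], [0.349, 0.937, 0.0], [-0.001, 0.001, -1.0]]
contact_force: [-0.4, 0.8, 3.2]
width: -0.002
```

```bash

python3 inch.py '0 0 1 0 0 0;0 0 1 0 0 0;0 0 0 0 0 0;0 0 0 0 0 0' | sed -n 1,4p
python3 inch.py '0 0 1 0 0 0;0 0 0 0 0 0;0 0 0 0 0 0' | sed -n 1,4p
```

```text
t: 8.0
tcp_pos: [545.8, 23.0, 86.0]
eef_rot: [[-0.937, 0.349, 0.001], [0.349, 0.937, 0.0], [-0.001, 0.001, -1.0]]
contact_force: [-1.7, -0.2, 7.8]
t: 8.25
tcp_pos: [545.9, 23.0, 85.9]
eef_rot: [[-0.937, 0.349, 0.001], [0.349, 0.937, 0.001], [-0.001, 0.001, -1.0]]
contact_force: [-3.7, -0.2, 13.3]
```

The lever is on its stop: z stalled at 85.9 and the force rose to 13 N. I'll release it and rise.

```bash

python3 inch.py '0 0 -2 0 0 0;0 0 -4 0 0 0;0 0 -8 0 0 0;0 0 -12 0 0 0;0 0 -12 0 0 0;0 0 -6 0 0 0;0 0 0 0 0 0' | sed -n 1,4p
python3 -c "from h import *;go(476.1,151.1,100)"
```

```text
t: 8.83
tcp_pos: [546.0, 23.1, 129.5]
eef_rot: [[-0.937, 0.349, 0.002], [0.349, 0.937, 0.0], [-0.002, 0.001, -1.0]]
contact_force: [1.0, -0.3, 0.3]
8.8333 pos [546.   23.1 129.5] z [ 0.002  0.    -1.   ] tool d [110.3  95.5  29.4] F [ 1.  -0.3  0.3] w -0.0028960967960516247
```

```bash

python3 inch.py '8 7 0 0 0 0;18 15 0 0 0 0;20 18 0 0 0 0;20 18 0 0 0 0;20 18 4 0 0 0;16 13 10 0 0 0;8 6 10 0 0 0;0 0 5 0 0 0' | sed -n 1,2p
python3 inch.py '0 0 0 0 0 0;0 0 0 0 0 0;0 0 0 0 0 0' | sed -n 1,2p
python3 -c "from h import *;go(476.1,151.1,38)"
```

```text
t: 9.5
tcp_pos: [472.1, 153.3, 97.5]
t: 9.75
tcp_pos: [476.1, 149.4, 99.5]
9.75 pos [476.1 149.4  99.5] z [ 0.001 -0.    -1.   ] tool d [ 0.7  1.5 61.5] F [-0.2 -0.5  0.7] w -0.002970407786009713
```

```bash

python3 inch.py '0.5 1.5 6 0 0 0;0 0 14 0 0 0;0 0 16 0 0 0;0 0 14 0 0 0;0 0 8 0 0 0;0 0 3 0 0 0;0 0 0 0 0 0;0 0 0 0 0 0' | sed -n 1,2p
python3 - <<'E'
from h import *
go(476.1,151.1,38)
cv2.imwrite("pics/s2.png",cv2.resize(manip.camera("scene")[210:370,180:330],None,fx=3.5,fy=3.5))
E
```

```text
t: 10.42
tcp_pos: [476.0, 152.0, 38.6]
10.4167 pos [476.  152.   38.6] z [ 0.001  0.    -1.   ] tool d [-0.4 -0.8  0.6] F [-0.3  0.7  0.1] w 0.001632321936025485
```

View pics/s2.png

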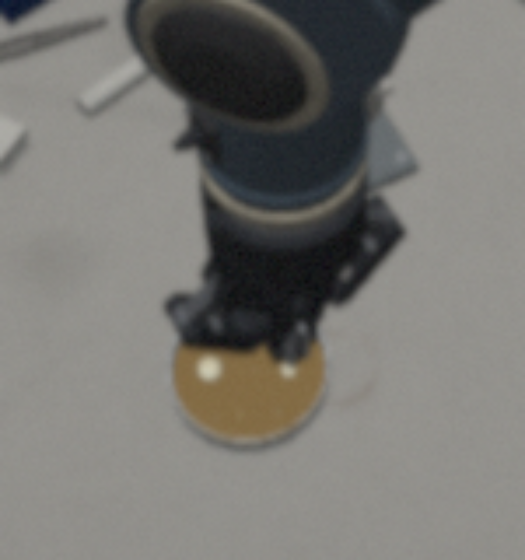

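The fingertips at about (290,355) are over the small colony at (288,370), and the dish hasn't moved. I'll hold, then rise.

```bash

python3 inch.py '0 0 0 0 0 0;0 0 0 0 0 0;0 0 0 0 0 0;0 0 0 0 0 0;0 0 0 0 0 0;0 0 0 0 0 0;0 0 0 0 0 0;0 0 0 0 0 0' | head -2
python3 inch.py '0 0 0 0 0 0;0 0 0 0 0 0;0 0 0 0 0 0;0 0 0 0 0 0;0 0 0 0 0 0;0 0 0 0 0 0;0 0 0 0 0 0;0 0 0 0 0 0' | head -2
python3 inch.py '0 0 0 0 0 0;0 0 0 0 0 0;0 0 0 0 0 0;0 0 0 0 0 0;0 0 0 0 0 0;0 0 0 0 0 0;0 0 0 0 0 0;0 0 0 0 0 0' | head -2
python3 inch.py '0 0 0 0 0 0;0 0 0 0 0 0;0 0 0 0 0 0;0 0 0 0 0 0' | head -2
python3 inch.py '0 0 -8 0 0 0;0 0 -18 0 0 0;0 0 -20 0 0 0;0 0 -20 0 0 0;0 0 -18 0 0 0;0 0 -8 0 0 0;0 0 0 0 0 0' | head -2
python3 -c "from h import *;go(545.6,23.4,112)"
```

```text
t: 11.13
tcp_pos: [475.5, 152.1, 38.3]
t: 11.8
tcp_pos: [475.5, 152.0, 38.3]
t: 12.47
tcp_pos: [475.5, 152.0, 38.3]
t: 12.8
tcp_pos: [475.5, 152.0, 38.3]
t: 13.38
tcp_pos: [476.8, 152.5, 132.5]
13.3833 pos [476.8 152.5 132.5] z [ 0.004  0.002 -1.   ] tool d [-109.5  -97.1   20.5] F [-0.   0.3  0.3] w 0.0026679132752118243
```

```bash

python3 inch.py '-8 -7 0 0 0 0;-18 -16 0 0 0 0;-20 -18 0 0 0 0;-20 -18 0 0 0 0;-20 -18 0 0 0 0;-16 -14 0 0 0 0;-8 -6 0 0 0 0;0 0 0 0 0 0' | head -2
python3 inch.py '0 0 5 0 0 0;0 0 10 0 0 0;0 0 10 0 0 0;0 0 5 0 0 0;0 0 0 0 0 0;0 0 0 0 0 0' | head -2
python3 -c "from h import *;go(545.6,23.4,92)"
```

```text
t: 14.05
tcp_pos: [545.1, 19.5, 129.1]
t: 14.55
tcp_pos: [544.1, 23.3, 99.6]
14.55 pos [544.1  23.3  99.6] z [-0.001  0.    -1.   ] tool d [-1.4  0.6  7.6] F [-0.5 -0.4  0. ] w -0.0005103688488609061
```

```bash

python3 inch.py '-1.5 0.5 3 0 0 0;0 0 3 0 0 0;0 0 2 0 0 0;0 0 0 0 0 0;0 0 0 0 0 0' | sed -n 1,4p
python3 inch.py '0 0 1 0 0 0;0 0 1 0 0 0;0 0 1 0 0 0;0 0 1 0 0 0;0 0 1 0 0 0;0 0 0 0 0 0;0 0 0 0 0 0' | sed -n 1,4p
```

```text
t: 14.97
tcp_pos: [546.2, 22.6, 92.2]
eef_rot: [[-0.937, 0.349, -0.0], [0.349, 0.937, 0.0], [0.0, 0.0, -1.0]]
contact_force: [0.4, -0.4, -0.5]
t: 15.55
tcp_pos: [546.4, 22.7, 87.6]
eef_rot: [[-0.937, 0.349, 0.0], [0.349, 0.937, 0.0], [-0.0, 0.0, -1.0]]
contact_force: [-0.5, 0.7, 3.9]
```

```bash

python3 inch.py '0 0 1 0 0 0;0 0 1 0 0 0;0 0 1 0 0 0;0 0 0 0 0 0;0 0 0 0 0 0;0 0 0 0 0 0' | sed -n 1,4p
```

```text
t: 16.05
tcp_pos: [546.6, 22.7, 85.8]
eef_rot: [[-0.937, 0.349, 0.001], [0.349, 0.937, 0.001], [-0.0, 0.001, -1.0]]
contact_force: [-4.0, -0.9, 13.8]
```

Fully down again at 13.8 N. I'll release it, rise clear and check.

```bash

python3 inch.py '0 0 -2 0 0 0;0 0 -4 0 0 0;0 0 -10 0 0 0;0 0 -20 0 0 0;0 0 -25 0 0 0;0 0 -25 0 0 0;0 0 -15 0 0 0;0 0 -6 0 0 0' | sed -n 1,4p
python3 inch.py '0 0 0 0 0 0;0 0 0 0 0 0;0 0 0 0 0 0;0 0 0 0 0 0;0 0 0 0 0 0;0 0 0 0 0 0' | sed -n 1,4p
python3 - <<'E'
from h import *
cv2.imwrite("pics/e.png",cv2.convertScaleAbs(cv2.resize(manip.camera("scene")[150:350,190:390],None,fx=3,fy=3,interpolation=cv2.INTER_CUBIC),alpha=1.5))
E
```

```text
t: 16.72
tcp_pos: [547.7, 22.7, 194.1]
eef_rot: [[-0.937, 0.349, 0.005], [0.349, 0.937, 0.001], [-0.004, 0.002, -1.0]]
contact_force: [-0.4, -0.3, 0.4]
t: 17.22
tcp_pos: [545.9, 22.6, 190.5]
eef_rot: [[-0.937, 0.349, -0.001], [0.349, 0.937, -0.0], [0.001, -0.001, -1.0]]
contact_force: [-0.2, -0.5, 0.3]
```

View pics/e.png

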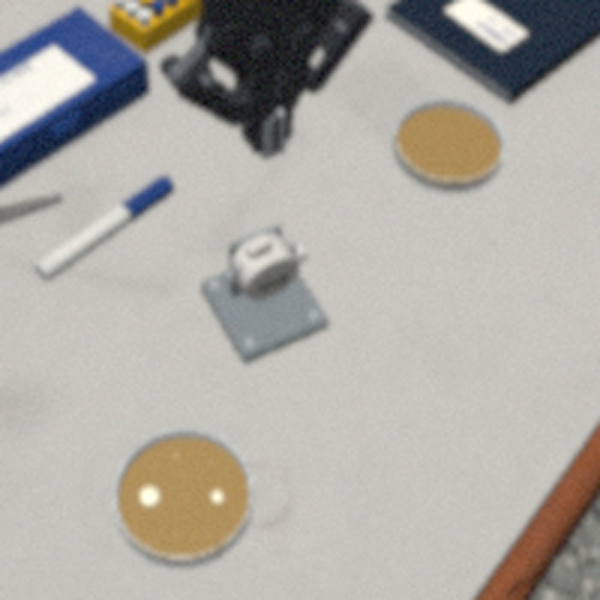

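The lever is up at (262,250), the stand and dishes haven't moved, and the gripper is clear.

```bash
python3 -c "from cell import manip;print(manip.hand_in())"
```

```text
the job is handed in; nothing more can be done
None
```

I pointed at the larger and then the smaller colony and clicked the counter fully down after each; I handed the job in with the arm clear, the lever up and nothing visibly shifted, but no verdict came back.

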